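# Load the clipped-corner print block into the registration jig under its sprung roller arm

## Task

Take the print block with the two clipped corners off the sloping rest and load it, rubber face down and clipped end towards the hold-down arm, into the matching pocket of the registration jig: use the block's clipped end to push the sprung arm back, slip the block beneath its roller and lower it until it lies flat and fully home in the pocket with the roller bearing down on top of it. Let go of it, and leave the other two blocks, the spray can and the ink jar as they are.

Things in the scene. Friction and masses are not known exactly. Their poses are not given: they have to be found in the camera images.
- block: Print block to load. Wooden plate 90 (x) by 60 (y) by 15 mm (z), two 45 degree clipped corners at its +x end (18 mm legs, flat end 24 mm wide). Centred on top a pale grip bar 44 (x) by 22 (y), 34 mm tall above the plate. Origin: centre of the rubber underside, z out of the grip side. Starts in any bay of the rest, tilted 30 degrees with it, x down the slope. About 0.13 kg.
- block_plain: Another print block, the same but with four square corners (90 by 60 by 15 mm plate, same grip, same origin), in another bay of the rest. Leave it.
- block_narrow: Another print block, square corners and only 46 mm wide (90 by 46 by 15 mm plate, same grip, same origin), in another bay of the rest. Leave it.
- rest: Fixed plywood rest, 276 mm wide (y), 110 deep, left or right of the middle (jig on the other side). Three bays at 90 mm pitch along y. Its top slopes at 30 degrees, falling along the rest's +x, so it faces away from the robot; the middle of the slope is 70 mm above the origin (on the table). An 8 mm ledge at the low edge stops the blocks; 5 mm high strips part the bays.
- jig: Fixed registration jig, a grey board 158 (x) by 110 (y) mm with plywood pocket walls. Origin on the table straight below the pocket's centre; z up; x points towards the hold-down arm's end, which is the end away from the robot (up to 35 degrees either side of world +x).
- pocket (a point): Centre of the pocket's floor, 30 mm above the table; axes as the jig's. The pocket has the block's outline with 1.5 mm play all round, clipped corners at +x; walls rise to 39.5 mm above the table, the upper 4 mm as a 45 degree lead-in. A seated block has its origin here, x along the jig's x, its plate's top 45 mm above the table.
- roller: Black roller on the arm's tip, 14 mm diameter, 16 mm wide, spins freely (so its orientation means nothing). Origin at its centre. Pocket empty: it stands at (31, 0, 45) mm in the jig's frame, overhanging the pocket's +x end, so a block lowered straight down lands on it and jams. Block seated: it sits on the plate about 9 mm in from the clipped end.
- holdarm_hinge (a point): Hinge of the steel hold-down arm, axis along the jig's y, at (76, 0, 20) mm in the jig's frame; the roller is 51 mm from it. A block brought level along the jig's +x with its underside 40 to 46 mm above the table pushes the roller back and up with 5 to 8 N and slips beneath it; the roller then follows it down. The arm reaches 80 mm above the table at most then.
- holdarm (a joint): Angle of the sprung arm, rad: 0 at its lower stop (pocket empty), grows as it is pushed back (roller moves up and along the jig's +x), up to 1.2; about 0.5 with the block just beneath, about 0.2 on a seated block, where it presses with about 4 N. It always springs back towards 0.
- can: Closed spray can, 52 mm diameter, 175 mm tall, upright in the middle, near the robot; origin at the centre of its foot. Bystander.
- jar: Closed ink jar, 52 mm diameter, 60 mm tall, upright between rest and jig; origin at the centre of its foot. Bystander.
There are look-alikes about, which are no part of the job. What is shaped like the block but blue or turquoise is not meant.

How it is judged:
On the way, in this order (a step that is already met when the one before it is completed fails the run):
1. the clipped block has been taken off the rest (distance of block from where it was at the start of the episode above 0.1 m), for 0.1 s.
2. the block has pushed the hold-down arm back (value of joint holdarm above 0.3 rad and contact force between roller and block above 0.5 N), for 0.05 s.
At the end, for the whole second after the job is handed in: The clipped block lies still in the pocket: within 4 mm of its centre each way, underside within 2.5 mm of the floor, tilted under 2 degrees, square within 4 degrees, the roller on top of it (arm 0.1 to 0.3 rad) pressing with over 1 N (x of block in the frame of jig between -0.004 and 0.004 m and y of block in the frame of jig between -0.004 and 0.004 m and z of block in the frame of jig between 0.0275 and 0.0325 m and angle between block's own z axis and vertical below 0.035 rad and angle between the x axis of block and the x axis of jig, either way round below 0.07 rad and contact force between roller and block above 1 N and value of joint holdarm between 0.1 and 0.3 rad and linear speed of block below 0.01 m/s); the robot touches nothing.
It fails at once if another print block was moved by more than 20 mm (distance of any of block_plain, block_narrow from where it was at the start of the episode above 0.02 m).
It fails at once if the spray can or the ink jar was moved by more than 20 mm or tipped (distance of any of can, jar from where it was at the start of the episode above 0.02 m or angle between any of can, jar's own z axis and vertical above 0.3 rad).
It also fails if it takes over 56 s, if anything falls off the work surface, if the arm or the gripper's body presses on something with over 40 N, if the wrist force passes 120 N, or if a joint passes its speed limit or range.

## Robot

A 7-joint arm with a two-finger parallel gripper is mounted at the origin on the work surface. World frame = base frame: x ahead of the robot, y to its left, z up, the work surface at z = 0. Lengths are in m, angles in rad, forces in N, time in s.
With the tool pointing down it reaches from about 0.4 to 0.85 m from the base axis. Payload 10.4 kg.
Tool frame: the origin (TCP) lies on the front face of the gripper's body, between the roots of the fingers; the fingertips stand arm.finger_overhang ahead of it and the grasp point (between the pads) lies 51 mm ahead of it (arm.finger_overhang is the distance from the TCP to the fingertips, in m); z points along the fingers, y is the line along which they close (so a half turn about z gives the same grasp; the last joint's range is limited). The gripper opens to 87 mm and grips with 3 to 60 N. Pads are 19 mm wide; open, the fingers measure 117 mm over their backs; the gripper's body (75 mm by 190 mm) begins 51 mm behind the grasp point.
Start: joints at [1.266, 0.332, -0.065, 1.46, 0.022, 1.35, -0.088], TCP at [0.174, -0.6, 0.292] pointing down, gripper open.
Joint ranges: [-2.6, 2.6], [-0.5, 2.12], [-1.47, 1.34], [0.16, 2.42], [-1.27, 4.41], [0.06, 2.06], [-2.6, 2.6]. Speed limits (rad/s): [2.22, 2.22, 2.79, 2.79, 3.14, 3.14, 3.14].

## Interface

Orientations are given as a unit quaternion [w, x, y, z].
In Python, from cell import sensors, imaging, arm gives the robot as it stands.
- The arm moves only by the shell command python3 -m crank 'ROWS' [OPENING]. ROWS is JSON, a list of rows, each a list of 4 numbers: the shift along the tool's x, y, z in m, then the turn about the tool's z in degrees. In form: [[tx, ty, tz, yaw], ...]. A call has 1 to 20 rows; each row is the pose to reach, as a shift and turn from the pose commanded when the call began, along the tool's axes at that moment; what a row does not reach only later rows make up. A row lasts 1/12 s, in which the tool goes at most 41.7 mm and 7.16 degrees, less where a joint would pass 70% of its speed; a pose out of reach is approached as far as the arm can. A call with a gripper value outside its range is refused whole. OPENING is the closure, from 0 (fully open) to 1 (shut), set as the call begins (- or left out, the last holds). The fingers move at their own pace and stop on an object; the grip force is fixed at half the most. Time passes only in rows, so rows that repeat a pose let the fingers close. It gives the time, the measured TCP pose, the force, the opening and the grip force at its end, in the units of the state.
- sensors.state(): the state, without advancing time (a new reading comes with each control period).
- imaging.snapshot(name): name is "scene" or "top"; returns the picture (384x512x3 uint8, red, green, blue); there is no depth.
- imaging.camera_info(name): a dict with "vertical_fov" (degrees; the focal length in pixels is half the picture's height over the tangent of half this angle, whatever the lens; pixels are square), "cx", "cy" (the principal point, pixels), "dist_coeffs" ([k1, k2, p1, p2, k3] as OpenCV has them; the pictures are not rectified), "R" (3x3) and "t" (3): a world point X has camera coordinates R X + t. Camera axes: x right, y down, z forward; pixel columns grow to the right and rows downward; lengths in m; the calibration is good to about 2 mm. A picture is of the moment at which its call begins. camera_info takes no time and is no camera call.
- arm.sign_off(): hands the job in; it is judged then, once.
The state is a dict: "t": time; "joint_positions": joint angles; "joint_velocities": joint speeds; "joint_torque": joint torques, N m; "ee_pos": TCP position; "ee_rot": TCP orientation; "contact_force": force on the tool from outside, world axes, zero at the start; "ft_torque": the same for the moment, N m; "gripper_width": finger opening in m; "finger_force": force on a finger pad.
Only numpy, scipy, OpenCV 4.12 (cv2) and the standard library are available. Lean on these libraries where they do the work, as an engineer would, in place of code of your own. Each camera call takes 0.05 s, during which the arm holds its last target. There are 200 camera calls.

## Working session

There is one attempt and no reset: what is moved stays moved. The work goes in short steps, Python scripts to look and compute and a shell command to move; the robot and the scene stay as the last step left them, time stands still between calls to the robot, and variables do not carry over. Pictures are saved under pics/ and viewed, at most 10 in all, crops included, and the job is handed in when it is done.

```bash
ls; mkdir -p pics; python3 - <<'E'
from cell import sensors, imaging, arm
import cv2,numpy as np
s=sensors.state(); print({k:np.round(v,3).tolist() for k,v in s.items()}); print(arm.finger_overhang)
for n in("scene","top"):
    i=imaging.snapshot(n); cv2.imwrite(f"pics/{n}0.png",i[:,:,::-1]); print(n,imaging.camera_info(n))
E
```

```text
pics
{'t': 0.0, 'joint_positions': [1.266, 0.333, -0.065, 1.461, 0.022, 1.35, -0.088], 'joint_velocities': [0.0, -0.0, 0.001, -0.001, 0.0, -0.002, -0.0], 'joint_torque': [0.0, -62.325, 0.025, -38.99, -0.061, 0.04, 0.0], 'ee_pos': [0.174, -0.6, 0.291], 'ee_rot': [-0.001, 0.99, 0.14, -0.0], 'contact_force': [-0.049, -0.65, 0.06], 'ft_torque': [0.02, 0.02, -0.028], 'finger_force': 0.0, 'gripper_width': 0.087}
0.0697
scene {'vertical_fov': 49.96798144937692, 'cx': 256.2993113835547, 'cy': 188.05771147630622, 'dist_coeffs': array([-0.10212235,  0.        ,  0.        ,  0.        ,  0.        ]), 'R': array([[-0.70206126,  0.71202961, -0.01112703],
       [ 0.51076238,  0.49260077, -0.70460363],
       [-0.49621747, -0.50035819, -0.70951386]]), 't': array([ 0.35274665, -0.1964267 ,  1.33245533])}
top {'vertical_fov': 42.05897656612496, 'cx': 268.4144413334729, 'cy': 183.48420308540085, 'dist_coeffs': array([-0.10132427,  0.        ,  0.        ,  0.        ,  0.        ]), 'R': array([[-9.02257752e-04, -9.99990237e-01,  4.32569300e-03],
       [-9.87972153e-01,  2.22518252e-04, -1.54631744e-01],
       [ 1.54629272e-01, -4.41318191e-03, -9.87962708e-01]]), 't': array([0.00679963, 0.53016615, 1.14470333])}
```

View pics/scene0.png

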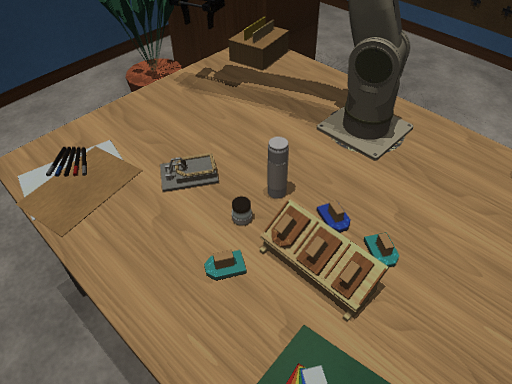

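View pics/top0.png

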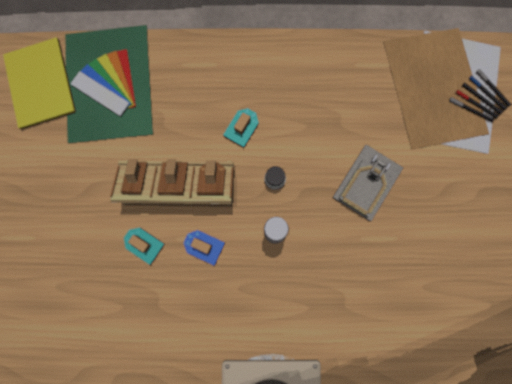

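Scene view: the rest is at (322,255) with three brown blocks at (291,228), (319,252) and (353,275). The jig is at (190,170), the jar at (241,210) and the can at (277,170). The turquoise and blue look-alikes are at (333,215), (381,250) and (225,264). In the top view the blocks are at (134,178), (173,178) and (211,179), and the jig is at (368,182) with its arm at the top right. I need a close crop to tell the three bays apart.

```bash
python3 - <<'E'
import cv2,numpy as np
s=cv2.imread("pics/scene0.png");t=cv2.imread("pics/top0.png")
f=lambda i,x,y,w,h:cv2.resize(i[y:y+h,x:x+w],(400,300),interpolation=cv2.INTER_CUBIC)
cv2.imwrite("pics/m0.png",np.vstack([np.hstack([f(s,255,200,140,105),f(t,108,135,140,105)]),np.hstack([f(s,150,140,80,60),f(t,320,140,100,75)])]))
E
```

```text
(no output)
```

View pics/m0.png

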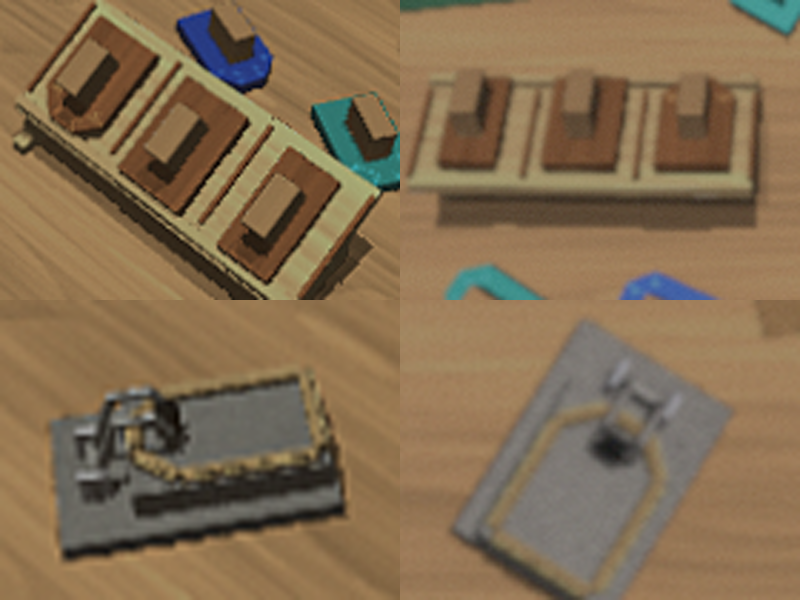

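Candidates for the clipped brown block, as scene pixel / top pixel:
- **Bay (291,228) / (211,179):** corners clipped at the low end, 60 mm wide.
- **Bay (319,252) / (173,178):** square corners and wide, so block_plain.
- **Bay (353,275) / (134,178):** narrow and square, so block_narrow.
- **Blue and turquoise ones:** (333,215), (381,250) and (225,264), all decoys.

I choose the first; the crop shows its clipped corners. Next I measure it and the jig.

```bash
cat > h.py <<'E'
import numpy as np, cv2
from cell import imaging
CI={n:imaging.camera_info(n) for n in("scene","top")}
def ray(n,p):
    c=CI[n];f=192/np.tan(np.radians(c["vertical_fov"]/2))
    K=np.array([[f,0,c["cx"]],[0,f,c["cy"]],[0,0,1]])
    u=cv2.undistortPoints(np.array([[p]],float),K,c["dist_coeffs"])[0,0]
    R=c["R"];d=R.T@np.array([u[0],u[1],1]);return -R.T@c["t"],d/np.linalg.norm(d)
def plane(n,p,z):
    o,d=ray(n,p);return o+d*(z-o[2])/d[2]
def tri(ps,pt):
    (a,d),(b,e)=ray("scene",ps),ray("top",pt)
    s=np.linalg.lstsq(np.c_[d,-e],b-a,rcond=None)[0]
    P,Q=a+d*s[0],b+e*s[1];return (P+Q)/2,np.linalg.norm(P-Q)
def proj(n,X):
    c=CI[n];f=192/np.tan(np.radians(c["vertical_fov"]/2))
    K=np.array([[f,0,c["cx"]],[0,f,c["cy"]],[0,0,1]])
    return cv2.projectPoints(np.array(X,float).reshape(-1,1,3),cv2.Rodrigues(c["R"])[0],c["t"],K,c["dist_coeffs"])[0][:,0]
E
python3 - <<'E'
import cv2,numpy as np
s=cv2.imread("pics/scene0.png");t=cv2.imread("pics/top0.png")
def f(i,x,y,w,h):
    k=400/w; o=cv2.resize(i[y:y+h,x:x+w],(400,300),interpolation=cv2.INTER_CUBIC)
    for q in range(0,w,10): cv2.line(o,(int(q*k),0),(int(q*k),4 if (x+q)%50 else 12),(0,255,255),1)
    for q in range(0,h,10): cv2.line(o,(0,int(q*k)),(4 if (y+q)%50 else 12,int(q*k)),(0,255,255),1)
    return o
cv2.imwrite("pics/m1.png",np.vstack([np.hstack([f(s,260,200,60,45),f(t,185,155,60,45)]),np.hstack([f(s,150,140,80,60),f(t,320,140,100,75)])]))
for n,im,(x0,y0,x1,y1) in(("scene",s,(155,150,222,195)),("top",t,(330,143,406,222))):
    h=cv2.cvtColor(im,cv2.COLOR_BGR2HSV)[y0:y1,x0:x1]
    m=((h[...,1]<60)).astype(np.uint8)
    k,l,st,ce=cv2.connectedComponentsWithStats(m,connectivity=4)
    for j in range(1,k):
        if st[j,4]>80:
            c=max(cv2.findContours((l==j).astype(np.uint8),0,2)[0],key=cv2.contourArea)
            print(n,st[j],ce[j]+[x0,y0],cv2.minAreaRect(c+np.array([[x0,y0]])))
E
```

```text
scene [   5    6   58   35 1183] [185.91800507 173.20118343] ((187.72975158691406, 171.3783721923828), (31.235803604125977, 56.224449157714844), 80.53767395019531)
top [   3    2   70   76 2291] [368.60672196 180.68529027] ((367.7191162109375, 182.44943237304688), (44.94390869140625, 62.75186538696289), 32.0053825378418)
```

View pics/m1.png

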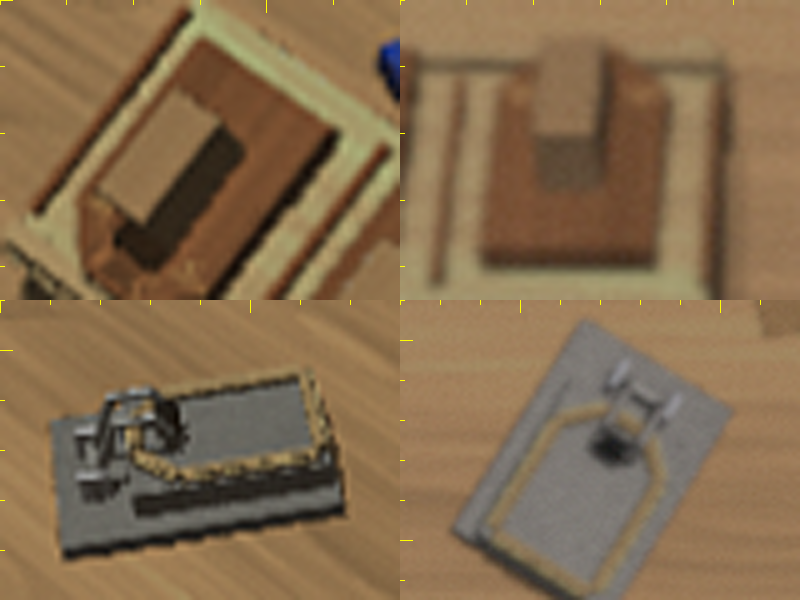

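The close crop confirms the clipped block: corners clipped at its low end (scene about (274,238), top about (200,167) and (223,168)). The jig's pocket rim and roller are clear in both views, with the roller at scene (183,170) and top (372,176). I triangulate the matching corners.

```bash
python3 - <<'E'
from h import *
A=lambda p:((p[0]+.5)/6.667+259.5,(p[1]+.5)/6.667+199.5)
B=lambda p:((p[0]-400+.5)/6.667+184.5,(p[1]+.5)/6.667+154.5)
C=lambda p:((p[0]+.5)/5+149.5,(p[1]-300+.5)/5+139.5)
D=lambda p:((p[0]-400+.5)/4+319.5,(p[1]-300+.5)/4+139.5)
def go(F,G,L):
    out=[]
    for a,b in L:
        X,e=tri(F(a),G(b));out.append(X);print(np.round(X*1000,1),round(e*1000,1))
    return np.array(out)
print("grip: up+y up-y dn+y dn-y")
g=go(A,B,[((225,122),(535,135)),((178,88),(602,135)),((147,222),(540,38)),((98,185),(605,38))])
m=g.mean(0);print("mean",m,"slope",np.degrees(np.arctan2(*( (g[:2].mean(0)-g[2:].mean(0))[[2,0]]*[1,-1]))))
ax=g[2:].mean(0)-g[:2].mean(0);print("len",np.linalg.norm(ax),"yaw",np.degrees(np.arctan2(ax[1],ax[0])), "width",np.linalg.norm(g[0]-g[1]))
print("plate upslope +y,-y")
go(A,B,[((335,130),(482,247)),((205,38),(657,247))])
print("jig rear+y rear-y clipstart+y clipfront+y")
j=go(C,D,[((328,452),(490,533)),((307,375),(592,585)),((180,475),(550,418)),((135,445),(605,403))])
print("roller-ish");go(C,D,[((172,437),(611,447))])
print("top-only at z=.0395")
P=np.array([plane("top",D(p),.0395) for p in[(490,533),(592,585),(550,418),(658,490),(605,403),(648,437)]])*1000;print(P.round(1))
# jar, can
print("jar",plane("top",(275,177),.06),"can",plane("top",(276,229),.175))
E
```

```text
grip: up+y up-y dn+y dn-y
[536.6 148.8 121.2] 1.8
[536.3 126.9 120.8] 3.0
[573.8 149.5 102.6] 0.4
[573.7 127.4 102.8] 0.5
mean [0.55509837 0.13815217 0.11183966] slope 26.16604006341453
len 0.04155244760890716 yaw 0.881342452730783 width 0.02185359957021493
plate upslope +y,-y
[501.4 168.4 103.3] 2.1
[501.1 109.3 104.4] 2.5
jig rear+y rear-y clipstart+y clipfront+y
[ 495.7 -168.4   34.4] 2.2
[ 462.9 -226.9   36.4] 6.2
[ 566.3 -207.3   38.9] 2.4
[ 573.3 -238.6   46.3] 0.4
roller-ish
[ 547.8 -243.1   33.1] 2.6
top-only at z=.0395
[[ 495.8 -168.5   39.5]
 [ 464.7 -228.6   39.5]
 [ 565.3 -206.3   39.5]
 [ 521.6 -270.2   39.5]
 [ 574.5 -239.9   39.5]
 [ 553.7 -265.3   39.5]]
jar [ 0.54259583 -0.00885111  0.06      ] can [ 0.41359418 -0.00856314  0.175     ]
```

Checks: the grip top is 22 × 42 mm, its height gives an underside centre at z ≈ 69 mm (70 expected), and the pocket rim comes out at about 39 mm. Reaching above the grip bar now.

```bash
python3 -m crank '[[0.02,-0.02,0,0],[0.05,-0.05,0,1],[0.08,-0.08,0,2],[0.11,-0.11,0,3],[0.14,-0.15,0,4],[0.17,-0.18,0,5],[0.20,-0.21,0,6],[0.23,-0.24,0,7],[0.26,-0.27,0,8],[0.29,-0.30,0,9],[0.32,-0.33,0,10],[0.35,-0.36,0,11],[0.38,-0.40,0,12],[0.41,-0.43,0,13],[0.44,-0.46,0,14],[0.47,-0.50,0,15],[0.50,-0.53,0,15.6],[0.53,-0.56,0,15.6],[0.55,-0.59,0,15.6],[0.566,-0.605,0,15.6]]' 0.43
```

```text
t: 1.77
ee_pos: [0.5455, 0.1316, 0.2921]
ee_rot: [0.0, 1.0, 0.004, -0.0]
contact_force: [0.9, -0.3, 1.1]
gripper_width: 0.0495
finger_force: 0.0
```

```bash
cat > tl.py <<'E'
import sys,numpy as np
from scipy.spatial.transform import Rotation as Ro
from cell import sensors
s=sensors.state();w,x,y,z=s["ee_rot"];R=Ro.from_quat([x,y,z,w]).as_matrix();p=np.array(s["ee_pos"])
print("t",round(s["t"],2),"pos",p.round(4),"xaxis deg",np.degrees(np.arctan2(R[1,0],R[0,0])).round(2),"zax",R[:,2].round(3),"w",s["gripper_width"],"F",np.round(s["contact_force"],1),"q",np.round(s["joint_positions"],2))
if len(sys.argv)>4:
    T=np.array([float(v) for v in sys.argv[1:4]]);print("rows:",(R.T@(T-p)).round(4),"yaw",round(np.degrees(np.arctan2(R[1,0],R[0,0]))-float(sys.argv[4]),2))
E
python3 tl.py .55 .138 .155 0.5
```

```text
t 1.77 pos [0.5455 0.1316 0.2921] xaxis deg 0.5 zax [-0. -0. -1.] w 0.04945516100650882 F [ 0.9 -0.3  1.1] q [ 0.36  0.29 -0.81  1.6   0.21  1.35 -2.04]
rows: [ 0.0046 -0.0064  0.1371] yaw 0.0
```

```bash
python3 -m crank '[[0,0,0,0],[0,0,0,0],[0,0,0.03,0],[0,0,0.06,0],[0,0,0.09,0],[0,0,0.11,0],[0,0,0.12,0],[0,0,0.13,0],[0,0,0.136,0],[0,0,0.136,0],[0,0,0.136,0]]'; python3 tl.py .55 .138 .155 .5; python3 - <<'E'
import cv2,numpy as np
from h import *
s=imaging.snapshot("scene")[:,:,::-1];t=imaging.snapshot("top")[:,:,::-1]
f=lambda i,x,y,w,h:cv2.resize(i[y:y+h,x:x+w],(400,300),interpolation=cv2.INTER_CUBIC)
cv2.imwrite("pics/m2.png",np.hstack([f(s,240,170,120,90),f(t,150,130,120,90)]))
E
```

```text
t: 2.68
ee_pos: [0.5457, 0.1297, 0.1572]
ee_rot: [-0.0, 1.0, 0.005, 0.001]
contact_force: [0.2, -0.3, 0.9]
gripper_width: 0.0495
finger_force: 0.0
t 2.68 pos [0.5457 0.1297 0.1572] xaxis deg 0.53 zax [ 0.001  0.    -1.   ] w 0.04949141395371145 F [ 0.2 -0.3  0.9] q [ 0.32  0.41 -0.76  1.76  0.32  1.1  -2.11]
rows: [ 0.0044 -0.0082  0.0022] yaw 0.03
```

View pics/m2.png

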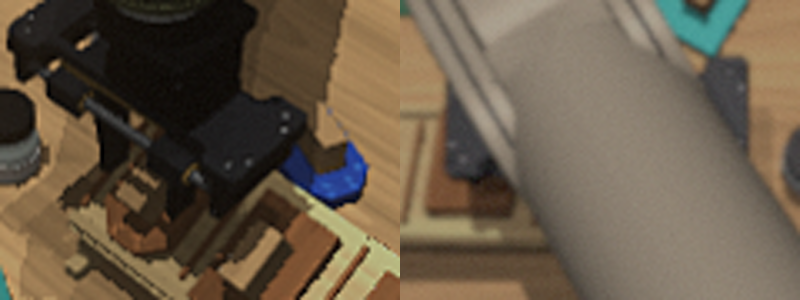

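The fingers straddle the clipped block's bar (scene about (280,227)), clear of the neighbour, though 8 mm short in y. I correct that and grip.

```bash
python3 -m crank '[[0.004,-0.008,0.002,0],[0.004,-0.008,0.002,0],[0.004,-0.008,0.002,0],[0.004,-0.008,0.002,0],[0.004,-0.008,0.002,0]]'; python3 tl.py; 
```

```text
t: 3.2
ee_pos: [0.5491, 0.1379, 0.1542]
ee_rot: [0.0, 1.0, 0.005, -0.0]
contact_force: [0.1, -1.3, 0.1]
gripper_width: 0.0498
finger_force: 0.0
t 3.2 pos [0.5491 0.1379 0.1542] xaxis deg 0.56 zax [-0. -0. -1.] w 0.0498438442998921 F [ 0.1 -1.3  0.1] q [ 0.3   0.43 -0.76  1.75  0.33  1.1  -2.13]
```

```bash
python3 -m crank '[[0,0,0,0],[0,0,0,0],[0,0,0,0],[0,0,0,0],[0,0,0,0],[0,0,0,0],[0,0,-0.005,0],[0,0,-0.015,0],[0,0,-0.03,0],[0,0,-0.05,0],[0,0,-0.07,0],[0,0,-0.09,0],[0,0,-0.1,0],[0,0,-0.1,0]]' 1; python3 tl.py
```

```text
t: 4.37
ee_pos: [0.5499, 0.1383, 0.257]
ee_rot: [-0.0, 1.0, 0.005, 0.002]
contact_force: [-0.2, 0.1, -1.2]
gripper_width: 0.0215
finger_force: 30.0
t 4.37 pos [0.5499 0.1383 0.257 ] xaxis deg 0.55 zax [ 0.004  0.    -1.   ] w 0.021455688245694708 F [-0.2  0.1 -1.2] q [ 0.34  0.32 -0.8   1.64  0.24  1.28 -2.07]
```

```bash
python3 -m crank '[[0.01,0.01,0,0],[0.02,0.03,0,0],[0.03,0.06,0,0],[0.05,0.09,0,0],[0.07,0.12,0,0],[0.08,0.15,0,0],[0.10,0.18,0,0],[0.11,0.21,0,0],[0.12,0.23,0.01,0],[0.128,0.239,0.04,0],[0.128,0.239,0.07,0],[0.128,0.239,0.10,0],[0.128,0.239,0.12,0],[0.128,0.239,0.13,0],[0.128,0.239,0.135,0],[0.128,0.239,0.135,0]]'; python3 tl.py .678 -.1 .09 0.5;
```

```text
t: 5.7
ee_pos: [0.679, -0.1003, 0.1179]
ee_rot: [-0.0, 1.0, 0.005, -0.001]
contact_force: [-0.1, 0.0, -0.5]
gripper_width: 0.0221
finger_force: 30.0
t 5.7 pos [ 0.679  -0.1003  0.1179] xaxis deg 0.54 zax [-0.002  0.    -1.   ] w 0.022064660319560708 F [-0.1  0.  -0.5] q [ 0.5   0.68 -0.62  1.43  0.41  1.16 -1.74]
rows: [-0.0009 -0.0003  0.0279] yaw 0.04
```

```bash
python3 -m crank '[[0,0,0.005,0],[0,0,0.010,0],[0,0,0.013,0],[0,0,0.016,0],[0,0,0.019,0],[0,0,0.021,0],[0,0,0.023,0],[0,0,0.023,0]]'; python3 tl.py
```

```text
t: 6.37
ee_pos: [0.6808, -0.1, 0.1023]
ee_rot: [0.001, 1.0, 0.005, 0.002]
contact_force: [-16.2, -0.9, 38.5]
gripper_width: 0.0217
finger_force: 31.9
t 6.37 pos [ 0.6808 -0.1     0.1023] xaxis deg 0.52 zax [ 0.004 -0.002 -1.   ] w 0.021734626278419756 F [-16.2  -0.9  38.5] q [ 0.5   0.7  -0.61  1.44  0.42  1.13 -1.74]
```

Force is 38 N with the pads resisting rotation. I back off a little and open partly so the block settles flat.

```bash
python3 -m crank '[[0,0,-0.007,0],[0,0,-0.007,0],[0,0,-0.007,0]]';python3 -m crank '[[0,0,0,0],[0,0,0,0],[0,0,0,0],[0,0,0,0],[0,0,0,0],[0,0,0,0]]' 0.6; python3 tl.py; python3 - <<'E'
import cv2
from h import *
s=imaging.snapshot("scene")[:,:,::-1]
cv2.imwrite("pics/m3.png",cv2.resize(s[130:280,120:320],(800,600),interpolation=cv2.INTER_CUBIC))
E
```

```text
t: 6.62
ee_pos: [0.6796, -0.1, 0.1036]
ee_rot: [0.0, 1.0, 0.005, 0.0]
contact_force: [-1.5, -0.1, -2.3]
gripper_width: 0.0219
finger_force: 31.7
t: 7.12
ee_pos: [0.6793, -0.0999, 0.1031]
ee_rot: [-0.0, 1.0, 0.005, -0.0]
contact_force: [0.6, 0.6, 0.3]
gripper_width: 0.0351
finger_force: 0.0
t 7.12 pos [ 0.6793 -0.0999  0.1031] xaxis deg 0.55 zax [-0.  0. -1.] w 0.03509607431983096 F [0.6 0.6 0.3] q [ 0.5   0.7  -0.61  1.44  0.42  1.13 -1.74]
```

View pics/m3.png

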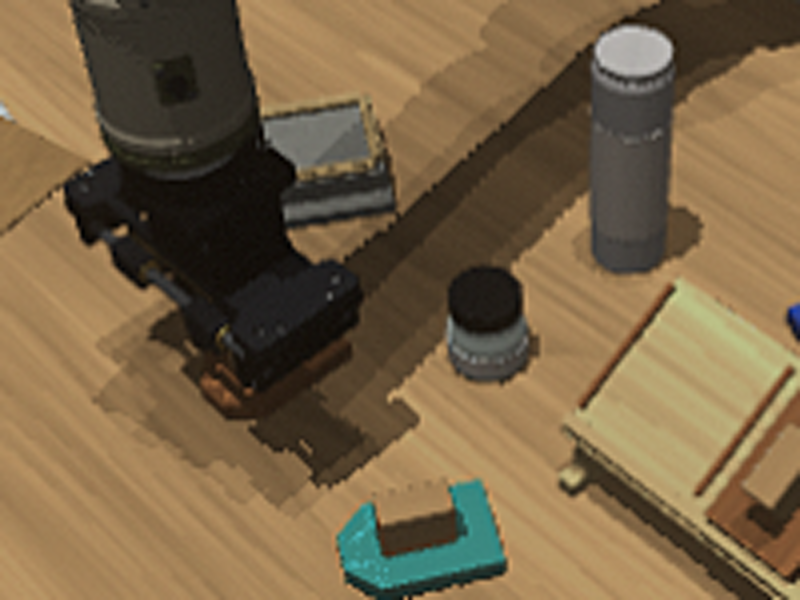

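The block lies flat on the table with its clipped end at scene (175,230). I lift clear to measure it and the jig unobstructed.

```bash
python3 -m crank '[[0,0,-0.03,0],[0,0,-0.07,0],[0,0,-0.11,0],[-0.02,-0.03,-0.14,0],[-0.04,-0.07,-0.14,0],[-0.05,-0.11,-0.14,0],[-0.06,-0.15,-0.14,0],[-0.07,-0.19,-0.14,0],[-0.08,-0.23,-0.14,0],[-0.08,-0.26,-0.14,0],[-0.08,-0.29,-0.14,0],[-0.08,-0.29,-0.14,0]]'; python3 - <<'E'
import cv2
from h import *
s=imaging.snapshot("scene")[:,:,::-1];t=imaging.snapshot("top")[:,:,::-1]
cv2.imwrite("pics/s4.png",s);cv2.imwrite("pics/t4.png",t)
def f(i,x,y,w,h):
    k=400/w; o=cv2.resize(i[y:y+h,x:x+w],(400,300),interpolation=cv2.INTER_CUBIC)
    for q in range(0,w,10): cv2.line(o,(int(q*k),0),(int(q*k),4),(0,255,255),1)
    for q in range(0,h,10): cv2.line(o,(0,int(q*k)),(4,int(q*k)),(0,255,255),1)
    return o
cv2.imwrite("pics/m4.png",np.vstack([np.hstack([f(s,160,200,60,45),f(t,285,105,60,45)]),np.hstack([f(s,155,145,68,51),f(t,325,140,84,63)])]))
print(proj("scene",[.68,-.1,.03]),proj("top",[.68,-.1,.03]))
E
```

```text
t: 8.17
ee_pos: [0.5943, 0.1972, 0.2439]
ee_rot: [-0.002, 1.0, 0.009, 0.0]
contact_force: [-1.1, 0.8, 1.0]
gripper_width: 0.0352
finger_force: 0.0
[[177.68283889 220.31246501]] [[311.8145253  123.75473457]]
```

View pics/m4.png

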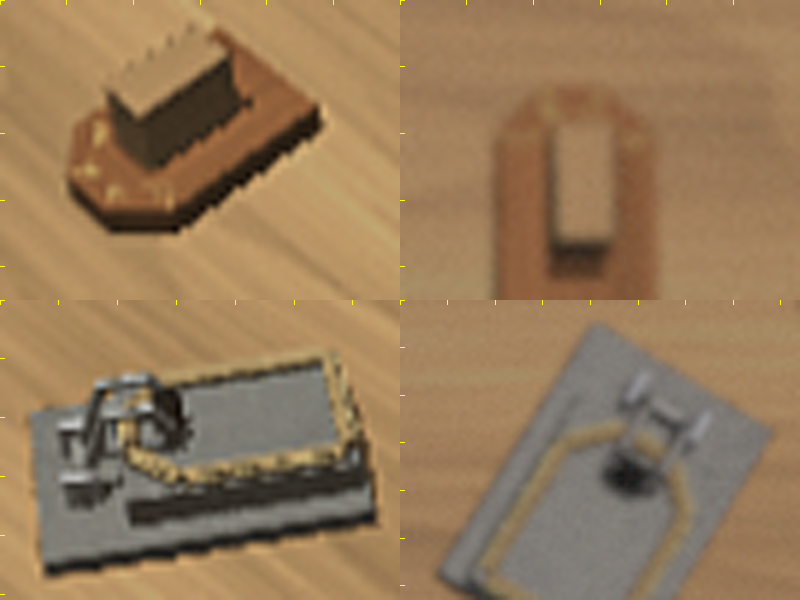

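The block is flat and square to world x, with its grip top at top-view (310,132). The jig is fully visible in both views. Now exact positions from the masks.

```bash
cat > jg.py <<'E'
from h import *
s=cv2.imread("pics/s4.png");t=cv2.imread("pics/t4.png")
B=lambda p:((p[0]-400+.5)/6.667+284.5,(p[1]+.5)/6.667+104.5)
A=lambda p:((p[0]+.5)/6.667+159.5,(p[1]+.5)/6.667+199.5)
for a,b in [((230,50),(550,243)),((195,25),(611,243)),((142,117),(555,122)),((107,90),(613,122))]:
    X,e=tri(A(a),B(b));print((X*1e3).round(1),round(e*1e3,1),(plane("top",B(b),.049)*1e3).round(1))
h=lambda i:cv2.cvtColor(i,cv2.COLOR_BGR2HSV)
b=h(t)[100:165,280:350];m=((b[...,0]<13)&(b[...,1]>95)).astype(np.uint8)
for sc,im in(("top",t),):
    pl=[plane("top",B(p),.015)*1e3 for p in((496,200),(655,200),(575,85))];print("plate sides/front",np.round(pl,1))
yaw=np.radians(-32.2);R=np.array([[np.cos(yaw),np.sin(yaw)],[-np.sin(yaw),np.cos(yaw)]]);o=np.array([.5195,-.2234])
for n,im in(("top",t),("scene",s)):
    H=h(im);ys,xs=np.mgrid[140:225,325:410] if n=="top" else np.mgrid[145:200,155:225]
    q=np.array([np.r_[(R@(plane(n,(x,y),.0395)[:2]-o))*1e3,H[y,x,1],H[y,x,2]] for x,y in zip(xs.ravel(),ys.ravel())])
    def prof(coord,other,lo,hi,r):
        out=[]
        for c in r:
            k=(abs(q[:,coord]-c)<1.3)&(q[:,other]>lo)&(q[:,other]<hi);out.append(int(q[k,2].mean()) if k.any() else -1)
        return out
    r=np.arange(-46,47,2);print(n,"y prof (x -35..-10)");print(list(zip(r.tolist(),prof(1,0,-35,-10,r))))
    print("y prof (x 5..22)");print([z for z in zip(r.tolist(),prof(1,0,5,22,r)) if abs(z[0])>22])
    r=np.arange(-64,-36,2);print("x prof");print(list(zip(r.tolist(),prof(0,1,-20,20,r))))
E
python3 jg.py; python3 tl.py .68 -.1 .088 0
```

```text
[632.4 -87.1  51.1] 3.0 [631.9 -86.1  49. ]
[ 632.7 -108.9   48.8] 2.1 [ 631.9 -108.1   49. ]
[676.4 -88.2  48.9] 1.1 [676.8 -88.6  49. ]
[ 676.8 -109.3   47.5] 1.3 [ 676.9 -109.6   49. ]
plate sides/front [[ 656.5  -69.2   15. ]
 [ 656.6 -128.2   15. ]
 [ 700.8  -99.2   15. ]]
top y prof (x -35..-10)
[(-46, 19), (-44, 28), (-42, 49), (-40, 72), (-38, 91), (-36, 96), (-34, 85), (-32, 56), (-30, 29), (-28, 18), (-26, 17), (-24, 17), (-22, 17), (-20, 17), (-18, 17), (-16, 18), (-14, 17), (-12, 17), (-10, 17), (-8, 16), (-6, 18), (-4, 18), (-2, 17), (0, 17), (2, 17), (4, 16), (6, 17), (8, 17), (10, 17), (12, 18), (14, 18), (16, 18), (18, 17), (20, 17), (22, 16), (24, 16), (26, 19), (28, 28), (30, 52), (32, 79), (34, 92), (36, 91), (38, 81), (40, 57), (42, 31), (44, 18), (46, 16)]
y prof (x 5..22)
[(-46, 19), (-44, 30), (-42, 52), (-40, 76), (-38, 93), (-36, 97), (-34, 82), (-32, 55), (-30, 30), (-28, 19), (-26, 18), (-24, 17), (24, 18), (26, 20), (28, 33), (30, 58), (32, 81), (34, 95), (36, 90), (38, 76), (40, 55), (42, 28), (44, 17), (46, 16)]
x prof
[(-64, 107), (-62, 89), (-60, 57), 
[... 594 characters left out ...]
8, 106), (40, 108), (42, 104), (44, 104), (46, 70)]
y prof (x 5..22)
[(-46, 119), (-44, 117), (-42, 116), (-40, 112), (-38, 109), (-36, 104), (-34, 102), (-32, 106), (-30, 110), (-28, 118), (-26, 86), (-24, 43), (24, 17), (26, 16), (28, 11), (30, 29), (32, 54), (34, 75), (36, 102), (38, 110), (40, 111), (42, 108), (44, 97), (46, 69)]
x prof
[(-64, 116), (-62, 117), (-60, 117), (-58, 116), (-56, 119), (-54, 118), (-52, 98), (-50, 100), (-48, 105), (-46, 109), (-44, 103), (-42, 43), (-40, 15), (-38, 16)]
t 8.27 pos [0.5961 0.1908 0.2433] xaxis deg 0.72 zax [ 0.  0. -1.] w 0.034814415512323664 F [-0.  -1.  -0.4] q [ 0.19  0.47 -0.77  1.49  0.33  1.31 -2.17]
rows: [0.0802 0.2919 0.1552] yaw 0.72
```

The block's bar centre is (0.654, -0.098) with the grip top 49 mm up, and the plate is 59 mm wide. One more check of the pocket's x offset, using the clip walls and the roller.

```bash
cat > jg2.py <<'E'
from h import *
s=cv2.imread("pics/s4.png");t=cv2.imread("pics/t4.png")
h=lambda i:cv2.cvtColor(i,cv2.COLOR_BGR2HSV)
yaw=np.radians(-32.2);R=np.array([[np.cos(yaw),np.sin(yaw)],[-np.sin(yaw),np.cos(yaw)]]);o=np.array([.5195,-.2234])
for n,im in(("top",t),("scene",s)):
    H=h(im);ys,xs=np.mgrid[140:225,325:410] if n=="top" else np.mgrid[145:200,155:225]
    q=np.array([np.r_[(R@(plane(n,(x,y),.0395)[:2]-o))*1e3,H[y,x,1],H[y,x,2]] for x,y in zip(xs.ravel(),ys.ravel())])
    for sg in(1,-1):
        u=(q[:,0]+sg*q[:,1])/2**.5;v=(q[:,0]-sg*q[:,1])/2**.5;r=np.arange(32,62,2)
        print(n,sg,[(int(c),int(q[(abs(u-c)<1.3)&(v>2)&(v<10),2].mean())) for c in r])
    dark=(H[...,2]<55).astype(np.uint8)
    k,l,st,ce=cv2.connectedComponentsWithStats(dark)
    for j in range(1,k):
        c=ce[j]
        if (340<c[0]<400 and 150<c[1]<210 if n=="top" else 160<c[0]<215 and 145<c[1]<195) and st[j,4]>12:
            print(n,"dark",st[j],c.round(1),(R@(plane(n,c,.045)[:2]-o)*1e3).round(1))
X,e=tri((184.0,165.5),(372.9,176.0));print("roller tri",X.round(4),e.round(4),(R@(X[:2]-o)*1e3).round(1))
E
python3 jg2.py
```

```text
top 1 [(32, 16), (34, 17), (36, 16), (38, 19), (40, 30), (42, 60), (44, 88), (46, 95), (48, 85), (50, 72), (52, 47), (54, 26), (56, 17), (58, 17), (60, 15)]
top -1 [(32, 17), (34, 16), (36, 16), (38, 17), (40, 22), (42, 35), (44, 70), (46, 89), (48, 95), (50, 89), (52, 69), (54, 44), (56, 27), (58, 19), (60, 17)]
top dark [369 174   8   6  34] [372.4 176.7] [32.  -1.1]
scene 1 [(32, 31), (34, 25), (36, 26), (38, 15), (40, 14), (42, 15), (44, 44), (46, 88), (48, 109), (50, 112), (52, 111), (54, 112), (56, 93), (58, 43), (60, 24)]
scene -1 [(32, 42), (34, 77), (36, 77), (38, 94), (40, 85), (42, 72), (44, 83), (46, 62), (48, 8), (50, 67), (52, 42), (54, 42), (56, 12), (58, 6), (60, 36)]
scene dark [180 160   7  10  35] [183.3 164. ] [33.6 -0.2]
scene dark [177 173  40  10 133] [196.3 177.7] [ 5.1 63.9]
scene dark [163 181  56  10  88] [190.4 186. ] [24.5 91.7]
roller tri [ 0.5475 -0.2429  0.0388] 0.0033 [34.1 -1.6]
```

Jig origin ≈ (0.521, -0.2265), yaw -32.2°; the pocket walls, clip walls and roller agree to about 1–2 mm. Regripping the flat block.

```bash
python3 -m crank '[[0.005,0.03,0,0.5],[0.01,0.06,0,1],[0.02,0.10,0,1.5],[0.03,0.14,0,2.2],[0.035,0.18,0,2.2],[0.045,0.22,0,2.2],[0.05,0.25,0,2.2],[0.055,0.28,0,2.2],[0.055,0.29,0.02,2.2],[0.055,0.29,0.05,2.2],[0.055,0.29,0.08,2.2],[0.055,0.29,0.09,2.2],[0.055,0.29,0.09,2.2],[0.055,0.29,0.09,2.2]]'; python3 tl.py .655 -.0985 .088 -1.5
```

```text
t: 9.43
ee_pos: [0.6545, -0.1009, 0.154]
ee_rot: [0.0, 1.0, -0.015, 0.0]
contact_force: [0.8, 0.0, 1.5]
gripper_width: 0.035
finger_force: 0.0
t 9.43 pos [ 0.6545 -0.1009  0.154 ] xaxis deg -1.7 zax [ 0. -0. -1.] w 0.034994387905425986 F [0.8 0.  1.5] q [ 0.54  0.6  -0.64  1.48  0.37  1.18 -1.76]
rows: [ 0.0005 -0.0025  0.066 ] yaw -0.2
```

```bash
python3 -m crank '[[0,-0.0025,0.015,0],[0,-0.0025,0.035,0],[0,-0.0025,0.05,0],[0,-0.0025,0.06,0],[0,-0.0025,0.064,0],[0,-0.0025,0.064,0],[0,-0.0025,0.064,0],[0,-0.0025,0.064,0]]'; python3 tl.py .655 -.0985 .088 -1.5
```

```text
t: 10.1
ee_pos: [0.6551, -0.0977, 0.0903]
ee_rot: [0.0, 1.0, -0.014, 0.001]
contact_force: [-0.1, 1.5, -1.0]
gripper_width: 0.035
finger_force: 0.0
t 10.1 pos [ 0.6551 -0.0977  0.0903] xaxis deg -1.66 zax [ 0.002 -0.    -1.   ] w 0.03497326855253749 F [-0.1  1.5 -1. ] q [ 0.52  0.67 -0.61  1.53  0.41  1.08 -1.79]
rows: [-0.      0.0008  0.0023] yaw -0.16
```

```bash
python3 -m crank '[[0,0,0,0],[0,0,0,0],[0,0,0,0],[0,0,0,0],[0,0,0,0],[0,0,0,0],[0,0,0,0]]' 1; python3 tl.py; python3 -m crank '[[0,0,-0.01,0],[0,0,-0.04,0],[0,0,-0.07,0],[0,0,-0.1,0],[0,0,-0.11,0],[0,0,-0.11,0],[0,0,-0.11,0]]'; python3 tl.py .4873 -.2052 .2 -32.2
```

```text
t: 10.68
ee_pos: [0.6547, -0.0981, 0.0898]
ee_rot: [0.0, 1.0, -0.015, 0.0]
contact_force: [-1.6, -1.9, 6.4]
gripper_width: 0.0216
finger_force: 29.9
t 10.68 pos [ 0.6547 -0.0981  0.0898] xaxis deg -1.67 zax [ 0.001 -0.001 -1.   ] w 0.02163266368677901 F [-1.6 -1.9  6.4] q [ 0.52  0.67 -0.61  1.53  0.41  1.08 -1.79]
t: 11.27
ee_pos: [0.6542, -0.0976, 0.1988]
ee_rot: [0.0, 1.0, -0.014, -0.0]
contact_force: [-0.4, -0.0, -2.4]
gripper_width: 0.0221
finger_force: 29.9
t 11.27 pos [ 0.6542 -0.0976  0.1988] xaxis deg -1.65 zax [-0. -0. -1.] w 0.0221010081561137 F [-0.4 -0.  -2.4] q [ 0.54  0.56 -0.65  1.44  0.34  1.26 -1.74]
rows: [-0.1638  0.1124 -0.0011] yaw 30.55
```

```bash
python3 -m crank '[[-0.015,0.01,0,2],[-0.04,0.03,0,7],[-0.06,0.04,0,12],[-0.08,0.055,0,17],[-0.11,0.075,0,22],[-0.13,0.09,0,26],[-0.15,0.10,0,29],[-0.164,0.1125,0,30.6],[-0.164,0.1125,0.02,30.6],[-0.164,0.1125,0.04,30.6],[-0.164,0.1125,0.055,30.6],[-0.164,0.1125,0.06,30.6],[-0.164,0.1125,0.06,30.6],[-0.164,0.1125,0.06,30.6],[-0.164,0.1125,0.06,30.6]]'; python3 tl.py .4873 -.2052 .1328 -32.2;  python3 - <<'E'
import cv2
from h import *
s=imaging.snapshot("scene")[:,:,::-1]; cv2.imwrite("pics/s5.png",s)
cv2.imwrite("pics/m5.png",cv2.resize(s[130:205,140:240],(800,600),interpolation=cv2.INTER_CUBIC))
E
```

```text
t: 12.52
ee_pos: [0.4876, -0.2054, 0.1398]
ee_rot: [-0.0, 0.961, -0.278, 0.0]
contact_force: [0.3, 0.4, -1.3]
gripper_width: 0.0218
finger_force: 29.9
t 12.52 pos [ 0.4876 -0.2054  0.1398] xaxis deg -32.24 zax [ 0.001 -0.    -1.   ] w 0.02183439922637229 F [ 0.3  0.4 -1.3] q [ 0.8   0.32 -0.56  1.86  0.2   1.02 -1.97]
rows: [-0.0004  0.      0.007 ] yaw -0.04
```

View pics/m5.png

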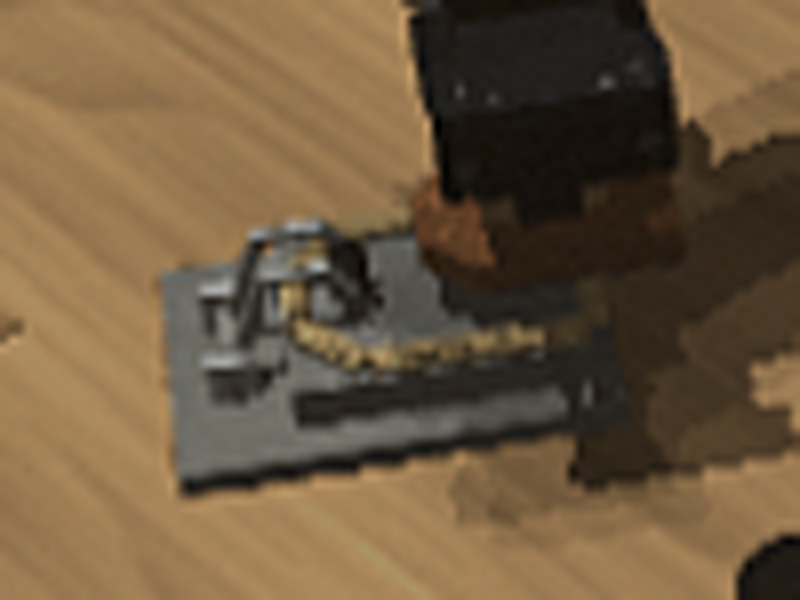

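The block is held level, clipped end at (193,158) facing the roller at (186,164). I lower it to push height and push slowly along jig +x.

```bash
python3 -m crank '[[0,0,0.003,0],[0,0,0.007,0],[0,0,0.007,0],[0.004,0,0.007,0],[0.008,0,0.007,0],[0.012,0,0.007,0],[0.016,0,0.007,0],[0.018,0,0.007,0],[0.020,0,0.007,0],[0.022,0,0.007,0],[0.024,0,0.007,0],[0.026,0,0.007,0],[0.028,0,0.007,0],[0.03,0,0.007,0],[0.03,0,0.007,0]]'; python3 tl.py .5211 -.2265 .1328 -32.2
```

```text
t: 13.82
ee_pos: [0.5117, -0.2209, 0.1314]
ee_rot: [-0.0, 0.961, -0.278, -0.002]
contact_force: [-4.1, 2.0, -2.1]
gripper_width: 0.0218
finger_force: 29.9
t 13.82 pos [ 0.5117 -0.2209  0.1314] xaxis deg -32.25 zax [-0.003  0.001 -1.   ] w 0.02182369945215683 F [-4.1  2.  -2.1] q [ 0.78  0.39 -0.54  1.79  0.23  1.03 -1.98]
rows: [ 0.0109 -0.0003 -0.0014] yaw -0.05
```

```bash
python3 -m crank '[[0.002,0,-0.001,0],[0.004,0,-0.001,0],[0.006,0,-0.001,0],[0.008,0,-0.001,0],[0.01,0,-0.001,0],[0.0115,0,-0.001,0],[0.0115,0,-0.001,0],[0.0115,0,-0.001,0]]'; python3 tl.py .5211 -.2265 .0898 -32.2;  python3 - <<'E'
import cv2
from h import *
s=imaging.snapshot("scene")[:,:,::-1]; cv2.imwrite("pics/s6.png",s)
cv2.imwrite("pics/m6.png",cv2.resize(s[130:205,140:240],(800,600),interpolation=cv2.INTER_CUBIC))
E
```

```text
t: 14.48
ee_pos: [0.5223, -0.2275, 0.133]
ee_rot: [-0.0, 0.961, -0.278, -0.0]
contact_force: [-2.9, 0.2, -7.1]
gripper_width: 0.0217
finger_force: 29.9
t 14.48 pos [ 0.5223 -0.2275  0.133 ] xaxis deg -32.26 zax [-0.  0. -1.] w 0.021731482815983996 F [-2.9  0.2 -7.1] q [ 0.78  0.41 -0.54  1.76  0.24  1.04 -1.98]
rows: [-0.0016 -0.0002  0.0432] yaw -0.06
```

View pics/m6.png

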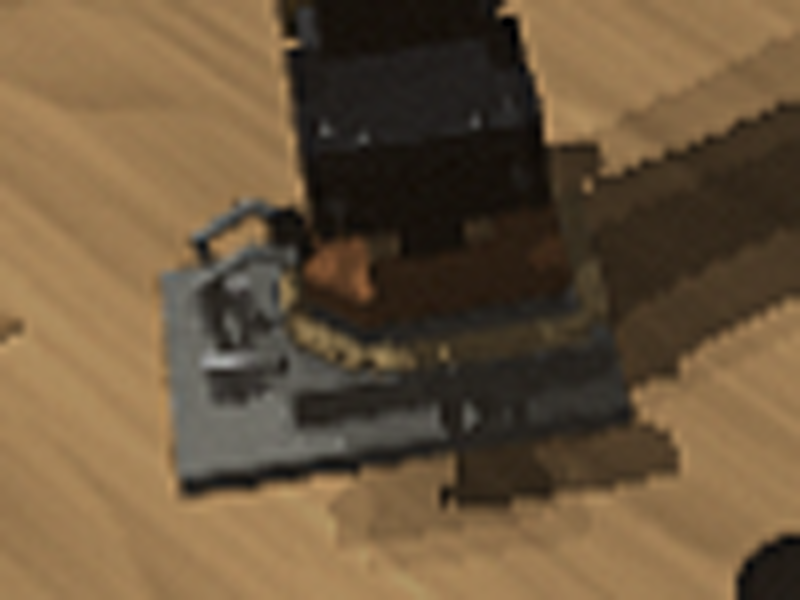

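The arm is swung back and the roller sits on the block's top front edge at (176,158). Lowering in small steps, 1 mm back in x.

```bash
python3 -m crank '[[-0.001,0,0.001,0],[-0.001,0,0.002,0],[-0.001,0,0.003,0],[-0.001,0,0.004,0],[-0.001,0,0.005,0],[-0.001,0,0.006,0],[-0.001,0,0.007,0],[-0.001,0,0.008,0],[-0.001,0,0.008,0],[-0.001,0,0.008,0]]'; python3 tl.py .5211 -.2265 .1198 -32.2
```

```text
t: 15.37
ee_pos: [0.5217, -0.2271, 0.1253]
ee_rot: [0.0, 0.961, -0.278, 0.0]
contact_force: [0.6, -0.6, -8.3]
gripper_width: 0.0217
finger_force: 29.9
t 15.37 pos [ 0.5217 -0.2271  0.1253] xaxis deg -32.26 zax [ 0. -0. -1.] w 0.021671910065687253 F [ 0.6 -0.6 -8.3] q [ 0.77  0.42 -0.53  1.77  0.24  1.02 -1.99]
rows: [-0.0008 -0.0002  0.0055] yaw -0.06
```

```bash
python3 -m crank '[[0,0,0.001,0],[0,0,0.002,0],[0,0,0.003,0],[0,0,0.004,0],[0,0,0.005,0],[0,0,0.006,0],[0,0,0.006,0],[0,0,0.006,0]]'; python3 tl.py .5211 -.2265 .1198 -32.2
```

```text
t: 16.03
ee_pos: [0.5216, -0.2271, 0.1198]
ee_rot: [0.0, 0.961, -0.278, 0.0]
contact_force: [-4.4, 2.3, 3.3]
gripper_width: 0.0217
finger_force: 29.9
t 16.03 pos [ 0.5216 -0.2271  0.1198] xaxis deg -32.26 zax [ 0.    -0.001 -1.   ] w 0.021691637514900435 F [-4.4  2.3  3.3] q [ 0.77  0.42 -0.53  1.77  0.25  1.01 -1.99]
rows: [-0.0007 -0.0003  0.    ] yaw -0.06
```

The floor is reached at the predicted height, with light contact at the +x wall. I ease back 0.7 mm, press slightly, release and retreat.

```bash
python3 -m crank '[[-0.0007,0,0.001,0],[-0.0007,0,0.001,0],[-0.0007,0,0.001,0]]'; python3 tl.py; python3 -m crank '[[-0.0007,0,0,0],[-0.0007,0,0,0],[-0.0007,0,0,0],[-0.0007,0,0,0],[-0.0007,0,0,0],[-0.0007,0,0,0]]' 0.55; python3 tl.py;
```

```text
t: 16.28
ee_pos: [0.5215, -0.227, 0.1198]
ee_rot: [0.0, 0.961, -0.278, 0.001]
contact_force: [-5.3, 2.0, 10.7]
gripper_width: 0.0218
finger_force: 29.9
t 16.28 pos [ 0.5215 -0.227   0.1198] xaxis deg -32.26 zax [ 0.001 -0.001 -1.   ] w 0.021803911861743224 F [-5.3  2.  10.7] q [ 0.77  0.42 -0.53  1.78  0.25  1.01 -1.99]
t: 16.78
ee_pos: [0.5204, -0.2262, 0.1182]
ee_rot: [-0.0, 0.961, -0.278, 0.0]
contact_force: [0.4, 0.5, -0.2]
gripper_width: 0.0388
finger_force: 0.0
t 16.78 pos [ 0.5204 -0.2262  0.1182] xaxis deg -32.25 zax [ 0.  0. -1.] w 0.03875565374916968 F [ 0.4  0.5 -0.2] q [ 0.77  0.42 -0.53  1.78  0.25  1.01 -1.99]
```

```bash
python3 -m crank '[[0,0,-0.005,0],[0,0,-0.02,0],[0,0,-0.05,0],[0,0,-0.08,0],[0,0,-0.12,0],[-0.02,0.03,-0.15,0],[-0.04,0.07,-0.15,0],[-0.05,0.11,-0.15,0],[-0.06,0.15,-0.15,0],[-0.06,0.18,-0.15,0],[-0.06,0.20,-0.15,0],[-0.06,0.20,-0.15,0],[-0.06,0.20,-0.15,0]]'; python3 tl.py;  python3 - <<'E'
import cv2
from h import *
s=imaging.snapshot("scene")[:,:,::-1];t=imaging.snapshot("top")[:,:,::-1];cv2.imwrite("pics/s7.png",s);cv2.imwrite("pics/t7.png",t)
f=lambda i,x,y,w,h:cv2.resize(i[y:y+h,x:x+w],(400,300),interpolation=cv2.INTER_CUBIC)
cv2.imwrite("pics/m7.png",np.vstack([np.hstack([f(s,150,140,80,60),f(t,320,140,100,75)]),np.hstack([f(s,0,0,512,384),f(t,0,0,512,384)])]))
E
```

```text
t: 17.87
ee_pos: [0.3622, -0.364, 0.2685]
ee_rot: [0.0, 0.96, -0.279, 0.0]
contact_force: [-0.4, 0.9, 0.2]
gripper_width: 0.0391
finger_force: 0.0
t 17.87 pos [ 0.3622 -0.364   0.2685] xaxis deg -32.39 zax [ 0. -0. -1.] w 0.039132755408280505 F [-0.4  0.9  0.2] q [ 1.1   0.13 -0.44  1.77  0.06  1.26 -1.48]
```

View pics/m7.png

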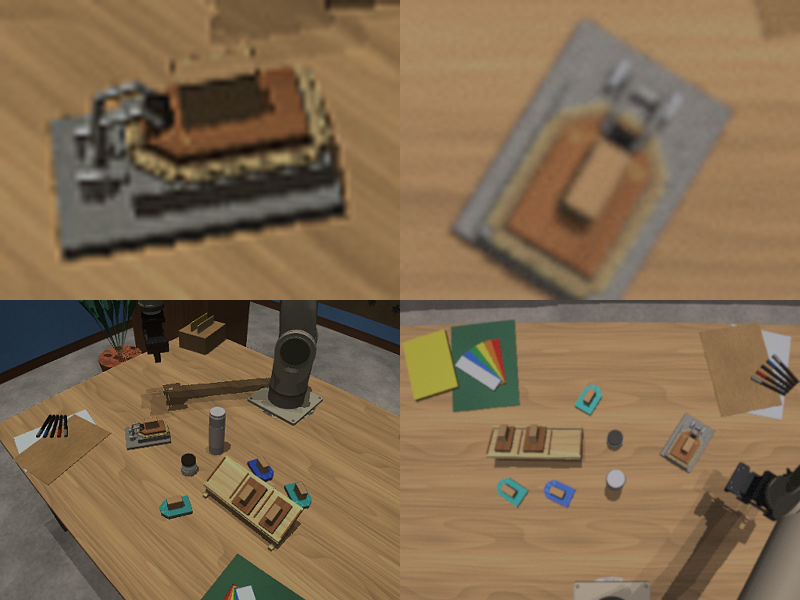

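The block sits inside the pocket rim with the roller on its clipped end (scene about (181,161), top about (375,172)). The other blocks, can and jar stand where they were. A quick check on height and level before handing in.

```bash
python3 - <<'E'
from h import *
C=lambda p:((p[0]+.5)/5+149.5,(p[1]+.5)/5+139.5)
D=lambda p:((p[0]-400+.5)/4+319.5,(p[1]+.5)/4+139.5)
for a,b in[((180,83),(595,142)),((269,75),(563,206))]:
    X,e=tri(C(a),D(b));print((X*1e3).round(1),(e*1e3).round(1))
yaw=np.radians(-32.2);c=np.array([np.cos(yaw),np.sin(yaw)]);y=np.array([-c[1],c[0]]);o=np.array([.5211,-.2265])
for x in(22,-22):
    P=np.r_[o+c*x/1e3+y*.011,.079];print("expect",(P*1e3).round(1),proj("top",P)[0].round(1),proj("scene",P)[0].round(1),D((595,142)) if x>0 else D((563,206)),C((180,83)) if x>0 else C((269,75)))
E
```

```text
[ 544.5 -225.5   81. ] 2.9
[ 505.1 -203.8   76. ] 4.9
expect [ 545.6 -228.9   79. ] [370.1 174.4] [185.1 156.5] (368.375, 175.125) (185.6, 156.2)
expect [ 508.3 -205.5   79. ] [360.5 190.3] [201.1 153.9] (360.375, 191.125) (203.4, 154.6)
```

```bash
python3 - <<'E'
from h import *
s=cv2.imread("pics/s7.png")
H=cv2.cvtColor(s,cv2.COLOR_BGR2HSV)
yaw=np.radians(-32.2);c=np.array([np.cos(yaw),np.sin(yaw)]);y=np.array([-c[1],c[0]]);o=np.array([.5211,-.2265])
for x in(24,12,0,-12,-24,-36,-43):
    P=np.r_[o+c*x/1e3+y*.030,.045];q=proj("scene",P)[0];k=int(round(q[0]));r=int(round(q[1]))
    v=s[r-6:r+8,k,2].astype(int); g=np.diff(v); j=g[2:10].argmin()+2
    w=np.array([max(0,-d) for d in g[j-1:j+2]]);e=r-6+j+.5+(w@[-1,0,1])/w.sum()
    print(x,q.round(1),"edge row",e.round(2),"diff",(e-q[1]).round(2),v.tolist())
E
```

```text
24 [186.8 170.3] edge row 170.23 diff -0.11 [51, 63, 99, 138, 140, 118, 95, 34, 44, 115, 176, 135, 71, 75]
12 [191.1 169.6] edge row 169.71 diff 0.1 [58, 100, 130, 122, 118, 106, 63, 33, 89, 115, 92, 100, 49, 48]
0 [195.4 168.9] edge row 169.04 diff 0.14 [48, 83, 130, 125, 116, 113, 76, 33, 64, 100, 127, 125, 67, 65]
-12 [199.7 168.2] edge row 168.18 diff -0.01 [52, 79, 120, 125, 122, 124, 94, 30, 45, 113, 165, 123, 72, 80]
-24 [204.  167.5] edge row 167.34 diff -0.14 [60, 86, 123, 125, 123, 124, 99, 39, 29, 102, 160, 134, 94, 45]
-36 [208.3 166.8] edge row 166.55 diff -0.22 [115, 119, 124, 122, 123, 105, 55, 32, 59, 102, 129, 117, 60, 62]
-43 [210.8 166.4] edge row 166.47 diff 0.1 [148, 145, 109, 86, 95, 92, 87, 35, 32, 109, 135, 66, 70, 48]
```

The plate's near edge matches the seated position to within 0.25 px along its whole length, so the block is flat and home. Handing in.

```bash
python3 -c "
from cell import arm
print(arm.sign_off())"
```

```text
the job is handed in; nothing more can be done
None
```

I loaded the clipped block into the jig pocket, rubber face down, released it and handed the job in. The last camera checks showed it flat and fully home with the roller on top, and the other blocks, can and jar still in place; no verdict came back.

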